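# Move turned parts to the inspection rack in reverse order

### The job

Move the three guide bushings and the guide pin from the dark steel rack to the empty pale aluminium rack, reversing their order: the part at the left end of the dark rack goes to the right end of the aluminium rack, the second from the left goes second from the right, and so on. Stand each one upright in the middle of its own black pad, let go of it, and do not let any of them fall over on the way.

Things in the scene. Friction and masses are not known exactly. Their poses are not given: they have to be found in the camera images.
- rack_full: Dark steel rack, holding the four parts at the start. 340 mm long (y) x 90 mm (x), end lips 22 mm high. Origin: centre of underside, on the bench; fixed; turned at most 0.15 rad, +y to the robot's left. Deck 10 mm high; places at y = +120, +40, -40, -120 mm, x = 0, parted by ribs 5 mm high. On each place lies a pad (pad_*).
- rack_empty: Aluminium rack, empty at the start, nearer or farther than the dark one. 340 mm long (y) x 90 mm (x), end lips 22 mm high. Origin: centre of underside, on the bench; fixed; turned at most 0.15 rad, +y to the robot's left. Deck 10 mm high; places at y = +120, +40, -40, -120 mm, x = 0, parted by ribs 5 mm high. Each place has a fixed round black pad 62 mm across; its top is 13 mm above the bench.
- bushing_medium: Steel guide bushing of middle size with a collar at its top: 39 mm across the collar, 36 mm high. It starts standing upright on its pad on the dark rack, underside 13 mm above the bench. Loose, 0.1 to 0.3 kg. Origin: centre of its underside; z up along its axis. Grip it from above, across the collar with the TCP 8 mm below its top.
- bushing_tall: Tall slim steel guide bushing with a collar at its top: 32 mm across the collar, 52 mm high. It starts standing upright on its pad on the dark rack, underside 13 mm above the bench. Loose, 0.1 to 0.3 kg. Origin: centre of its underside; z up along its axis. Grip it from above, across the collar with the TCP 8 mm below its top.
- bushing_wide: Low wide steel guide bushing with a collar at its top: 49 mm across the collar, 28 mm high. It starts standing upright on its pad on the dark rack, underside 13 mm above the bench. Loose, 0.1 to 0.3 kg. Origin: centre of its underside; z up along its axis. Grip it from above, across the collar with the TCP 6 mm below its top.
- guide_pin: Solid steel guide pin standing on its flat head: head 34 mm across and 9 mm high at the bottom, shank 22 mm across, chamfered top, 60 mm high in all. It starts standing upright on its pad on the dark rack, underside 13 mm above the bench. Loose, 0.1 to 0.3 kg. Origin: centre of its underside; z up along its axis. Grip it from above, across the shank with the TCP 40 mm above its underside.
- pad_medium: Round black rubber pad, 62 mm across, 3 mm thick, under the medium bushing at the start; it is fixed to the dark rack and stays there, its place in the row marking where the medium bushing came from. Origin: centre of its underside, 10 mm above the bench; axes as the rack's.
- pad_tall: Round black rubber pad, 62 mm across, 3 mm thick, under the tall bushing at the start; it is fixed to the dark rack and stays there, its place in the row marking where the tall bushing came from. Origin: centre of its underside, 10 mm above the bench; axes as the rack's.
- pad_wide: Round black rubber pad, 62 mm across, 3 mm thick, under the wide bushing at the start; it is fixed to the dark rack and stays there, its place in the row marking where the wide bushing came from. Origin: centre of its underside, 10 mm above the bench; axes as the rack's.
- pad_pin: Round black rubber pad, 62 mm across, 3 mm thick, under the guide pin at the start; it is fixed to the dark rack and stays there, its place in the row marking where the guide pin came from. Origin: centre of its underside, 10 mm above the bench; axes as the rack's.

How it is judged:
By the outcome, as a careful person would: the job done as asked, in the order asked, and still so for the second after the job is handed in, with the robot touching nothing.
It also fails if it takes over 80 s, if anything falls off the work surface, if the arm or the gripper's body presses on something with over 40 N, if the wrist force passes 120 N, or if a joint passes its speed limit or range.

### The arm

A 6-joint arm with a two-finger parallel gripper is mounted at the origin on a cart in front of the work surface, level with it; the furniture and walls round the work are solid. World frame = base frame: x ahead of the robot, y to its left, z up, the work surface at z = 0. Lengths are in m, angles in rad, forces in N, time in s.
With the tool pointing down it reaches from about 0.35 to 0.775 m from the base axis. Payload 5.5 kg.
Tool frame: the origin (TCP) lies between the finger pads, 19 mm behind the fingertips; this is the grasp point; z points along the fingers, y is the line along which they close (so a half turn about z gives the same grasp; the last joint's range is limited). The gripper opens to 85 mm and grips with 20 to 120 N. Pads are 22 mm wide; open, the fingers measure 114 mm over their backs; the gripper's body (76 mm by 85 mm) begins 54 mm behind the grasp point. The pads swing forward as they close: fully open they stand 13 mm farther back than shut.
Start: joints at [1.072, 0.313, 0.046, 1.304, 0, 1.431], TCP at [0.202, 0.538, 0.25] pointing down, gripper open.
Joint ranges: [-2.76, 2.76], [-0.86, 1.69], [-1.03, 1.26], [-2.2, 2.34], [-1.47, 1.5], [-3.14, 3.14]. Speed limits (rad/s): [2.57, 2.57, 3.14, 3.14, 3.14, 3.14].

### API

Orientations are given as a unit quaternion [w, x, y, z].
In Python, from workcell import get_state, read_camera, calibration, hand_in gives the robot as it stands.
- The arm moves only by the tool drive_tool, never from a script. Its argument "deltas" is a list that holds one entry, the list of rows, each a list of 7 numbers: the closure in counts, from 0 (fully open) to 255 (shut), then the shift along the tool's x, y, z in m, then the turn, a rotation vector about the tool's x, y, z in degrees. A call has 1 to 12 rows; each row is the pose to reach, as a shift and turn from the pose commanded when the call began, along the tool's axes at that moment; what a row does not reach only later rows make up. A row lasts 1/8 s, in which the tool goes at most 62.5 mm and 10.7 degrees, less where a joint would pass 70% of its speed; a pose out of reach is approached as far as the arm can. A call with a gripper value outside its range is refused whole. The fingers move at their own pace and stop on an object; "newtons" is the grip in N (left out, the last holds). Time passes only in rows, so rows that repeat a pose let the fingers close. It gives the time, the measured TCP pose, the force, the opening and the grip force at its end, in the units of the state.
- get_state(): the state, without advancing time (a new reading comes with each control period).
- read_camera(name): name is "scene" or "top" or "wrist"; returns (picture, depth): 420x560x3 uint8, red, green, blue; 420x560 float32, m along the optical axis (not along the pixel's ray), 0 where there is no reading.
- calibration(name): a dict with "mtx" (3x3 intrinsics, pixels), "world_from_camera" (4x4, takes a point from camera to world coordinates). Camera axes: x right, y up, looking along -z (the intrinsics and any distortion apply to the point x, -y, -z); pixel columns grow to the right and rows downward; lengths in m; the calibration is good to about 2 mm. A picture is of the moment at which its call begins: read the wrist's pose just before it. calibration takes no time and is no camera call; for the wrist camera it gives the pose at the moment of the call.
- hand_in(): hands the job in; it is judged then, once.
The state is a dict: "clock": time; "joint_pos": joint angles; "qvel": joint speeds; "tau": joint torques, N m; "tcp_pos": TCP position; "orientation": TCP orientation; "wrist_force": force on the tool from outside, world axes, zero at the start; "ft_torque": the same for the moment, N m; "finger_gap": finger opening in m; "grip_force": force on a finger pad.
Only numpy, scipy, OpenCV 4.12 (cv2) and the standard library are available. Lean on these libraries where they do the work, as an engineer would, in place of code of your own. Each camera call takes 0.05 s, during which the arm holds its last target. There are 200 camera calls.

## Working session

There is one attempt and no reset: what is moved stays moved. The work goes in short steps, Python scripts to look and compute and a tool call to move; the robot and the scene stay as the last step left them, time stands still between calls to the robot, and variables do not carry over. Pictures are saved under pics/ and viewed, at most 14 in all, crops included, and the job is handed in when it is done.

Besides the shell and the picture viewer there is one more tool, called by a JSON object that holds its "fn" and its "kwargs". drive_tool: Moves the arm, as the interface text tells. Its arguments: {"type":"object","properties":{"deltas":{"type":"array","items":{"type":"array","items":{"type":"array","items":{"type":"number"}}}},"newtons":{"type":"number"}},"required":["deltas"]}

```bash
mkdir -p pics; python3 - <<'E'
from workcell import *
import cv2,numpy as np
s=get_state();print(s)
for n in("top","scene"):
    p,d=read_camera(n);cv2.imwrite(f"pics/{n}0.png",p[:,:,::-1]);np.savez(f"{n}0.npz",p=p,d=d)
    c=calibration(n);print(n,c)
E
```

```text
{'clock': 0.0, 'joint_pos': array([1.07241657e+00, 3.14018967e-01, 4.49809058e-02, 1.30361790e+00,
       2.17303768e-05, 1.43121259e+00]), 'qvel': array([ 0.00086254, -0.00066495,  0.00154906,  0.00144122, -0.00091007,
        0.00145347]), 'tau': array([-1.16592426e-03, -4.80630720e+01,  2.98529434e+01,  1.97452650e-02,
       -1.25500528e-04, -2.00309597e-05]), 'tcp_pos': array([0.20167112, 0.53795812, 0.24909908]), 'orientation': array([-3.01907546e-04,  1.78437206e-01,  9.83950862e-01, -8.79505262e-04]), 'wrist_force': array([-0.57830209,  0.70682209, -0.56477123]), 'ft_torque': array([-0.05316071, -0.06455541,  0.00656476]), 'grip_force': 0.0, 'finger_gap': 0.08543734876556981}
top {'mtx': array([[448.95006499,   0.        , 278.16724896],
       [  0.        , 448.95006499, 195.7700294 ],
       [  0.        ,   0.        ,   1.        ]]), 'world_from_camera': array([[-3.46446754e-03,  9.88308825e-01, -1.52425927e-01,
         4.15553399e-01],
       [-9.99993998e-01, -3.41668500e-03,  5.75406095e-04,
        -1.40717417e-01],
       [ 4.78875445e-05,  1.52427005e-01,  9.88314730e-01,
         8.71318272e-01],
       [ 0.00000000e+00,  0.00000000e+00,  0.00000000e+00,
         1.00000000e+00]])}
scene {'mtx': array([[428.05976963,   0.        , 274.49234628],
       [  0.        , 428.05976963, 208.76478876],
       [  0.        ,   0.        ,   1.        ]]), 'world_from_camera': array([[ 0.55258848,  0.53635231, -0.63794371, -0.02564559],
       [-0.83344864,  0.35279854, -0.42531935, -0.47861762],
       [-0.0030554 ,  0.76671989,  0.64197451,  0.61148144],
       [ 0.        ,  0.        ,  0.        ,  1.        ]])}
```

View pics/top0.png

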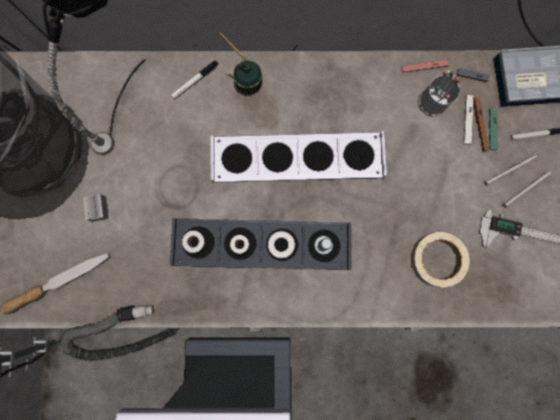

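View pics/scene0.png

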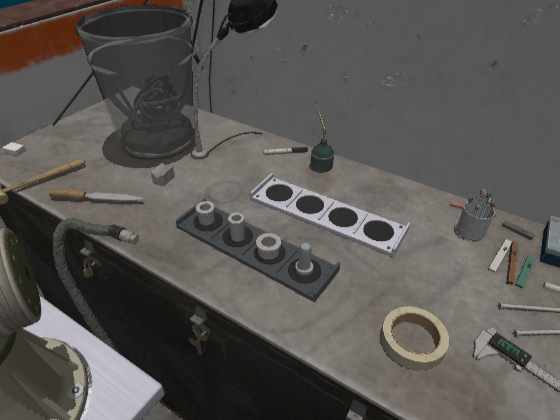

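The dark rack, nearer the robot, holds from the left medium (194,242), tall (239,243), wide (282,244) and pin (324,244). The aluminium pads are at columns 237, 278, 318 and 358, row about 157. A wire bin and a lamp stand on the left (30,130; 100,143), so I'll measure them too.

```bash
cat > h.py <<'E'
from workcell import *
import cv2,numpy as np
def ray(c,u,v,z):
    M=c["world_from_camera"];K=c["mtx"]
    d=M[:3,:3]@np.array([(u-K[0,2])/K[0,0],-(v-K[1,2])/K[1,1],-1]);o=M[:3,3]
    return o+d*(z-o[2])/d[2]
def cloud(c,d):
    K=c["mtx"];v,u=np.mgrid[:d.shape[0],:d.shape[1]]
    P=np.stack([(u-K[0,2])/K[0,0]*d,-(v-K[1,2])/K[1,1]*d,-d],-1)
    return P@c["world_from_camera"][:3,:3].T+c["world_from_camera"][:3,3]
def blobs(m,amin):
    n,l,s,ce=cv2.connectedComponentsWithStats(m.astype(np.uint8))
    return [(ce[i],s[i]) for i in range(1,n) if s[i,4]>=amin]
def tool(p,s=None):
    """world point -> shift along the tool's axes"""
    from scipy.spatial.transform import Rotation as R
    s=s or get_state();q=s["orientation"]
    return R.from_quat([*q[1:],q[0]]).inv().apply(np.array(p)-s["tcp_pos"])
E
python3 - <<'E'
from h import *
f=np.load("top0.npz");p,d=f["p"],f["d"];c=calibration("top");g=p.max(2)
print("alu pads")
for ce,s in blobs((g[130:185,205:390]<60),200):
    print(ce+[205,130],s[2:],ray(c,ce[0]+205,ce[1]+130,.013).round(4))
print("parts")
hsv=p
for ce,s in blobs((g[215:272,168:355]>120),30):
    u,v=ce+[168,215];print((u,v),s[2:],[ray(c,u,v,z)[:2].round(4) for z in(.041,.049,.065,.073)])
P=cloud(c,d);ok=d>0
for nm,w in("part",(P[...,2]>.03)&ok),:
    for ce,s in blobs(w,30):
        x,y,ww,h,_=s;Q=P[y:y+h,x:x+ww][w[y:y+h,x:x+ww]]
        print(ce.round(),s,Q.min(0).round(3),Q.max(0).round(3))
f=np.load("scene0.npz");P=cloud(calibration("scene"),f["d"]);w=(P[...,2]>.08)&(f["d"]>0)&(P[...,0]<.85)
for ce,s in blobs(w,30):
    x,y,ww,h,_=s;Q=P[y:y+h,x:x+ww][w[y:y+h,x:x+ww]]
    print("S",ce.round(),s,Q.min(0).round(3),Q.max(0).round(3))
E
```

```text
alu pads
[358.34101382 154.7311828 ] [ 29  29 651] [ 0.6289 -0.2988  0.013 ]
[277.0953125 156.8546875] [ 29  29 640] [ 0.6251 -0.1394  0.013 ]
[317.69158879 155.83800623] [ 29  29 642] [ 0.6269 -0.219   0.013 ]
[236.38871473 157.97021944] [ 29  29 638] [ 0.6232 -0.0596  0.013 ]
parts
(np.float64(170.16417910447763), np.float64(230.8955223880597)) [ 15  48 134] [array([0.4786, 0.0587]), array([0.478 , 0.0568]), array([0.4768, 0.053 ]), array([0.4762, 0.051 ])]
(np.float64(227.29276315789474), np.float64(216.6184210526316)) [ 76   5 304] [array([ 0.5047, -0.0465]), array([ 0.5039, -0.0474]), array([ 0.5022, -0.0493]), array([ 0.5013, -0.0502])]
(np.float64(320.6122194513716), np.float64(236.47381546134665)) [103  57 802] [array([ 0.4673, -0.2193]), array([ 0.4668, -0.2185]), array([ 0.4658, -0.217 ]), array([ 0.4653, -0.2162])]
(np.float64(192.5281690140845), np.float64(241.3450704225352)) [ 22  22 284] [array([0.4592, 0.0169]), array([0.4588, 0.0154]), array([0.4579, 0.0123]), array([0.4575, 0.0108])]
(np.float64(280.9110576923077), np.float64(244.22115384615384)) [ 27  27 416] [array
[... 1166 characters left out ...]
  6  23  49] [0.502 0.215 0.03 ] [0.544 0.227 0.033]
[193. 241.] [183 231  22  21 292] [ 0.441 -0.005  0.03 ] [0.478 0.033 0.053]
[281. 244.] [269 231  26  27 386] [ 0.43 -0.17  0.03] [ 0.478 -0.124  0.044]
[239. 244.] [231 235  18  18 202] [ 0.439 -0.087  0.033] [ 0.469 -0.056  0.069]
[325. 244.] [319 238  13  13 132] [ 0.443 -0.235  0.032] [ 0.463 -0.216  0.076]
S [113.  56.] [    0     0   278   136 22491] [0.433 0.074 0.08 ] [0.85  1.356 0.367]
S [321. 122.] [315 102  11  38  79] [ 0.781 -0.083  0.082] [ 0.813 -0.038  0.153]
S [486. 194.] [480 188  15  16  72] [ 0.75  -0.476  0.08 ] [ 0.768 -0.444  0.097]
S [ 17. 325.] [   0  227   49  193 6013] [-0.015 -0.101  0.08 ] [0.116 0.028 0.293]
```

{"fn": "drive_tool", "kwargs": {"deltas": [[[0, -0.039, -0.047, 0, 0, 0, 10], [0, -0.078, -0.094, 0, 0, 0, 20], [0, -0.117, -0.142, 0, 0, 0, 30], [0, -0.156, -0.189, 0, 0, 0, 40], [0, -0.195, -0.236, 0, 0, 0, 50], [0, -0.24, -0.265, 0.01, 0, 0, 60], [0, -0.29, -0.295, 0.02, 0, 0, 69.5], [0, -0.335, -0.33, 0.03, 0, 0, 69.5], [0, -0.38, -0.365, 0.04, 0, 0, 69.5], [0, -0.4245, -0.4, 0.05, 0, 0, 69.5], [0, -0.4245, -0.4, 0.05, 0, 0, 69.5], [0, -0.4245, -0.4, 0.05, 0, 0, 69.5]]], "newtons": 40}}

```text
clock: 1.6
tcp_pos: [0.4582, 0.0149, 0.1995]
orientation: [-0.001, 0.708, 0.706, -0.0]
wrist_force: [-0.3, -1.2, 0.6]
finger_gap: 0.0855
grip_force: 0.0
```

```bash
python3 - <<'E'
from h import *
s=get_state();c=calibration("wrist");p,d=read_camera("wrist")
print(s["clock"],s["tcp_pos"],s["orientation"],s["joint_pos"].round(2))
print(c["world_from_camera"].round(4),c["mtx"])
cv2.imwrite("pics/w1.png",p[:,:,::-1])
np.savez("w1.npz",p=p,d=d,M=c["world_from_camera"],K=c["mtx"])
E
```

```text
1.6 [0.45817655 0.01491611 0.19953901] [-8.83551234e-04  7.07770618e-01  7.06441651e-01 -4.06707493e-04] [-0.14  0.11 -0.33  1.13  0.    1.43]
[[ 1.      0.002   0.0031  0.4577]
 [-0.0028  0.9628  0.2704  0.0838]
 [-0.0024 -0.2704  0.9628  0.3233]
 [ 0.      0.      0.      1.    ]] [[334.93882534   0.         282.51595252]
 [  0.         334.93882534 213.17044226]
 [  0.           0.           1.        ]]
```

View pics/w1.png

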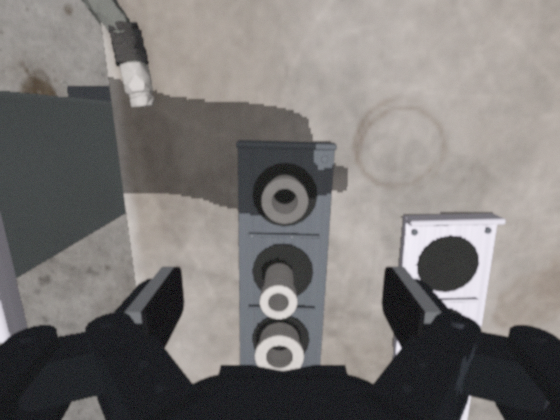

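Medium bushing collar is at (285,200), tall at (279,300), wide at (279,350), and the left aluminium pad at (447,263). I'll locate the tops and that pad.

```bash
cat >> h.py <<'E'
def top_at(P,d,xy,z,r=.04):
    """circle round the points near height z about xy"""
    m=(d>0)&(abs(P[...,2]-z)<.005)&(np.hypot(P[...,0]-xy[0],P[...,1]-xy[1])<r)
    Q=P[m]
    if len(Q)<10: return None
    (x,y),rad=cv2.minEnclosingCircle(Q[:,:2].astype(np.float32))
    return np.array([x,y,2*rad,np.median(Q[:,2]),len(Q)]).round(4)
E
python3 - <<'E'
from h import *
f=np.load("w1.npz");c=dict(mtx=f["K"],world_from_camera=f["M"]);P=cloud(c,f["d"])
t=np.load("top0.npz");PT=cloud(calibration("top"),t["d"])
for n,xy,z in("medium",(.4585,.0148),.049),("tall",(.453,-.071),.065),("wide",(.4535,-.146),.041),("pin",(.452,-.2225),.073):
    print(n,top_at(P,f["d"],xy,z),top_at(PT,t["d"],xy,z))
g=f["p"].max(2)
for ce,s in blobs(g[220:310,405:490]<70,800): print(ce+[405,220],s,ray(c,*(ce+[405,220]),.013))
E
```

```text
medium [4.582e-01 1.700e-02 3.990e-02 4.880e-02 1.205e+03] [4.596e-01 1.480e-02 4.000e-02 4.890e-02 2.690e+02]
tall [ 4.525e-01 -6.890e-02  3.310e-02  6.460e-02  8.070e+02] [ 4.536e-01 -7.160e-02  3.220e-02  6.510e-02  1.780e+02]
wide [ 4.528e-01 -1.436e-01  4.920e-02  4.070e-02  1.078e+03] [ 4.539e-01 -1.469e-01  4.890e-02  4.110e-02  3.810e+02]
pin None [ 4.539e-01 -2.262e-01  2.050e-02  7.290e-02  9.500e+01]
[445.94537178 266.10584219] [  12   17   60   73 2636] [ 0.62087385 -0.0589884   0.013     ]
```

{"fn": "drive_tool", "kwargs": {"deltas": [[[0, 0.0015, 0, 0.04, 0, 0, 0], [0, 0.0015, 0, 0.08, 0, 0, 0], [0, 0.0015, 0, 0.12, 0, 0, 0], [0, 0.0015, 0, 0.15, 0, 0, 0], [0, 0.0015, 0, 0.1588, 0, 0, 0], [0, 0.0015, 0, 0.1588, 0, 0, 0], [255, 0.0015, 0, 0.1588, 0, 0, 0], [255, 0.0015, 0, 0.1588, 0, 0, 0], [255, 0.0015, 0, 0.1588, 0, 0, 0], [255, 0.0015, 0, 0.1588, 0, 0, 0], [255, 0.0015, 0, 0.1588, 0, 0, 0], [255, 0.0015, 0, 0.1588, 0, 0, 0]]], "newtons": 40}}

```text
clock: 3.15
tcp_pos: [0.4597, 0.0162, 0.0423]
orientation: [0.001, 0.708, 0.707, 0.001]
wrist_force: [-1.1, 0.3, 6.1]
finger_gap: 0.0373
grip_force: 39.4
```

{"fn": "drive_tool", "kwargs": {"deltas": [[[255, 0, 0, -0.015, 0, 0, 0], [255, 0, 0, -0.05, 0, 0, 0], [255, -0.02, 0.01, -0.09, 0, 0, 0], [255, -0.06, 0.03, -0.12, 0, 0, 0], [255, -0.105, 0.055, -0.12, 0, 0, 0], [255, -0.15, 0.08, -0.12, 0, 0, 0], [255, -0.195, 0.105, -0.12, 0, 0, 0], [255, -0.24, 0.13, -0.12, 0, 0, 0], [255, -0.28, 0.15, -0.12, 0, 0, 0], [255, -0.305, 0.165, -0.12, 0, 0, 0], [255, -0.3145, 0.1695, -0.12, 0, 0, 0], [255, -0.3145, 0.1695, -0.12, 0, 0, 0]]]}}

```text
clock: 4.65
tcp_pos: [0.6277, -0.2984, 0.1606]
orientation: [-0.001, 0.708, 0.707, -0.0]
wrist_force: [-0.2, 0.3, -0.8]
finger_gap: 0.0371
grip_force: 40.4
```

```bash
python3 - <<'E'
from h import *
s=get_state();c=calibration("wrist");p,d=read_camera("wrist")
print(s["clock"],s["tcp_pos"],s["orientation"],s["finger_gap"],s["wrist_force"])
cv2.imwrite("pics/w2.png",p[:,:,::-1])
np.savez("w2.npz",p=p,d=d,M=c["world_from_camera"],K=c["mtx"])
E
```

```text
4.65 [ 0.62770651 -0.29838243  0.16065   ] [-6.42487602e-04  7.07695328e-01  7.06517452e-01 -8.66500832e-06] 0.03709219257791562 [-0.21620731  0.31702142 -0.76796918]
```

View pics/w2.png

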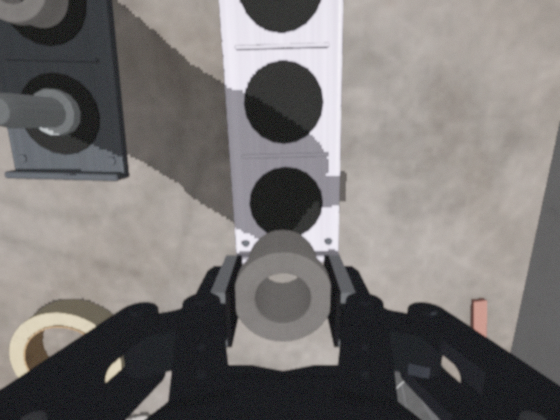

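Held bushing sits between the fingers. Pads at (283,100) and, partly hidden, (287,203). I'll compare pad 2 with the top estimate and check the held part's offset.

```bash
python3 - <<'E'
from h import *
f=np.load("w2.npz");c=dict(mtx=f["K"],world_from_camera=f["M"]);P=cloud(c,f["d"]);d=f["d"]
g=f["p"].max(2)
for ce,s in blobs(g[50:150,238:330]<60,800): print(ce+[238,50],s,ray(c,*(ce+[238,50]),.013))
print("held",top_at(P,d,(.6277,-.2984),.1686))
m=(g<60)
for v in(185,195,203): 
    u=np.where(m[v,238:345])[0]+238;print(v,u.min(),u.max(),ray(c,u.min(),v,.013)[:2],ray(c,u.max(),v,.013)[:2])
E
```

```text
[282.49722407 102.66644459] [   7   12   76   81 4503] [ 0.62669437 -0.21731545  0.013     ]
held [ 6.267e-01 -2.920e-01  6.470e-02  1.670e-01  6.277e+03]
185 256 316 [ 0.60474108 -0.28160757] [ 0.6540642  -0.28172062]
195 251 320 [ 0.60039387 -0.29000923] [ 0.65758384 -0.29013754]
203 250 321 [ 0.59936787 -0.29683689] [ 0.65860663 -0.29696747]
```

{"fn": "drive_tool", "kwargs": {"deltas": [[[255, 0.001, 0.001, 0.03, 0, 0, 0], [255, 0.001, 0.001, 0.065, 0, 0, 0], [255, 0.001, 0.001, 0.095, 0, 0, 0], [255, 0.001, 0.001, 0.11, 0, 0, 0], [255, 0.001, 0.001, 0.1165, 0, 0, 0], [255, 0.001, 0.001, 0.1178, 0, 0, 0], [255, 0.001, 0.001, 0.1178, 0, 0, 0]]]}}

```text
clock: 5.58
tcp_pos: [0.6298, -0.2977, 0.0447]
orientation: [0.001, 0.707, 0.707, 0.0]
wrist_force: [0.2, 0.6, -1.6]
finger_gap: 0.0372
grip_force: 40.4
```

{"fn": "drive_tool", "kwargs": {"deltas": [[[255, 0, 0, 0.001, 0, 0, 0], [255, 0, 0, 0.002, 0, 0, 0], [255, 0, 0, 0.002, 0, 0, 0]]]}}

```text
clock: 5.95
tcp_pos: [0.6295, -0.2977, 0.0424]
orientation: [0.001, 0.708, 0.707, 0.0]
wrist_force: [-1.0, 0.6, 3.9]
finger_gap: 0.0373
grip_force: 40.7
```

{"fn": "drive_tool", "kwargs": {"deltas": [[[150, 0, 0, 0, 0, 0, 0], [60, 0, 0, 0, 0, 0, 0], [0, 0, 0, 0, 0, 0, 0], [0, 0, 0, 0, 0, 0, 0], [0, 0, 0, 0, 0, 0, 0], [0, 0, 0, -0.015, 0, 0, 0], [0, 0, 0, -0.05, 0, 0, 0], [0, 0, 0, -0.1, 0, 0, 0], [0, 0, 0, -0.15, 0, 0, 0], [0, 0, 0, -0.15, 0, 0, 0]]]}}

```text
clock: 7.2
tcp_pos: [0.6317, -0.2989, 0.1987]
orientation: [0.005, 0.707, 0.707, 0.001]
wrist_force: [0.5, 0.6, -0.2]
finger_gap: 0.0854
grip_force: 0.0
```

```bash
python3 - <<'E'
from h import *
s=get_state();c=calibration("wrist");p,d=read_camera("wrist")
print(s["clock"],s["tcp_pos"],s["orientation"],s["finger_gap"],s["wrist_force"])
cv2.imwrite("pics/w3.png",p[:,:,::-1]);P=cloud(c,d);g=p.max(2)
print("placed",top_at(P,d,s["tcp_pos"][:2],.049))
for ce,b in blobs((g<60)[40:260,230:350],700): print(ce+[230,40],b,ray(c,*(ce+[230,40]),.013))
for n,xy,z in("wide",(.4535,-.146),.041),("pin",(.452,-.2225),.073):print(n,top_at(P,d,xy,z))
E
```

```text
7.2 [ 0.63171191 -0.29886272  0.19866312] [0.00548747 0.70743825 0.70675257 0.00134757] 0.08542408596767832 [ 0.52146259  0.59300025 -0.23224145]
placed [ 6.283e-01 -2.969e-01  4.000e-02  4.870e-02  1.224e+03]
[275.99809212 102.1847915 ] [  13   27   67   71 3669] [ 0.62683988 -0.21696915  0.013     ]
[279.84438776 178.51530612] [  18  120   63   53 1176] [ 0.6299353  -0.28456177  0.013     ]
wide [ 4.537e-01 -1.483e-01  4.880e-02  4.080e-02  1.435e+03]
pin [ 4.538e-01 -2.242e-01  1.980e-02  7.260e-02  6.450e+02]
```

View pics/w3.png

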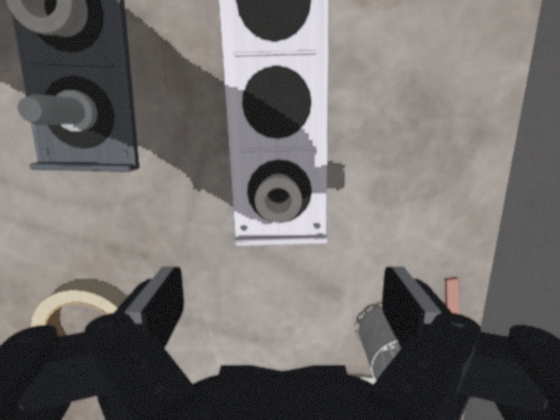

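Medium bushing stands well centred in the right pad (278,197). Next is the tall one.

{"fn": "drive_tool", "kwargs": {"deltas": [[[0, 0.035, -0.027, 0, 0, 0, 0], [0, 0.075, -0.057, 0, 0, 0, 0], [0, 0.115, -0.088, 0, 0, 0, 0], [0, 0.155, -0.12, 0, 0, 0, 0], [0, 0.195, -0.15, 0, 0, 0, 0], [0, 0.227, -0.176, 0, 0, 0, 0], [0, 0.227, -0.176, 0, 0, 0, 0], [0, 0.227, -0.176, 0, 0, 0, 0], [0, 0.227, -0.176, 0, 0, 0, 0]]]}}

```text
clock: 8.38
tcp_pos: [0.454, -0.0709, 0.1911]
orientation: [0.0, 0.708, 0.706, 0.0]
wrist_force: [0.1, -0.5, -0.8]
finger_gap: 0.0856
grip_force: 0.0
```

```bash
python3 - <<'E'
from h import *
s=get_state();c=calibration("wrist");p,d=read_camera("wrist")
print(s["clock"],s["tcp_pos"],s["orientation"])
P=cloud(c,d)
for n,xy,z in("tall",(.453,-.07),.065),("wide",(.4535,-.146),.041):
    t=top_at(P,d,xy,z);print(n,t,tool([*t[:2],z],s).round(4))
E
```

```text
8.375 [ 0.45402874 -0.07093623  0.19111879] [3.57788688e-05 7.07772630e-01 7.06440304e-01 7.54472417e-06]
tall [ 4.528e-01 -6.910e-02  3.270e-02  6.470e-02  9.850e+02] [ 0.0018 -0.0012  0.1261]
wide [ 4.532e-01 -1.443e-01  5.030e-02  4.070e-02  1.585e+03] [-0.0734 -0.0007  0.1501]
```

{"fn": "drive_tool", "kwargs": {"deltas": [[[0, 0.0018, -0.001, 0.04, 0, 0, 0], [0, 0.0018, -0.001, 0.08, 0, 0, 0], [0, 0.0018, -0.001, 0.11, 0, 0, 0], [0, 0.0018, -0.001, 0.13, 0, 0, 0], [0, 0.0018, -0.001, 0.134, 0, 0, 0], [0, 0.0018, -0.001, 0.134, 0, 0, 0], [255, 0.0018, -0.001, 0.134, 0, 0, 0], [255, 0.0018, -0.001, 0.134, 0, 0, 0], [255, 0.0018, -0.001, 0.134, 0, 0, 0], [255, 0.0018, -0.001, 0.134, 0, 0, 0], [255, 0.0018, -0.001, 0.134, 0, 0, 0], [255, 0.0018, -0.001, 0.134, 0, 0, 0]]]}}

```text
clock: 9.93
tcp_pos: [0.4528, -0.0685, 0.058]
orientation: [0.0, 0.707, 0.707, 0.0]
wrist_force: [-0.5, 0.6, 6.4]
finger_gap: 0.0306
grip_force: 39.4
```

{"fn": "drive_tool", "kwargs": {"deltas": [[[255, 0, 0, -0.015, 0, 0, 0], [255, 0, 0, -0.05, 0, 0, 0], [255, -0.01, 0.012, -0.09, 0, 0, 0], [255, -0.035, 0.04, -0.1, 0, 0, 0], [255, -0.063, 0.073, -0.1, 0, 0, 0], [255, -0.091, 0.106, -0.1, 0, 0, 0], [255, -0.118, 0.139, -0.1, 0, 0, 0], [255, -0.14, 0.165, -0.1, 0, 0, 0], [255, -0.148, 0.174, -0.1, 0, 0, 0], [255, -0.148, 0.174, -0.1, 0, 0, 0], [255, -0.148, 0.174, -0.1, 0, 0, 0]]]}}

```text
clock: 11.3
tcp_pos: [0.6252, -0.2155, 0.1572]
orientation: [-0.001, 0.707, 0.707, -0.0]
wrist_force: [-0.5, 0.3, -1.6]
finger_gap: 0.0309
grip_force: 40.1
```

{"fn": "drive_tool", "kwargs": {"deltas": [[[255, 0, 0, 0.03, 0, 0, 0], [255, 0, 0, 0.06, 0, 0, 0], [255, 0, 0, 0.082, 0, 0, 0], [255, 0, 0, 0.092, 0, 0, 0], [255, 0, 0, 0.097, 0, 0, 0], [255, 0, 0, 0.097, 0, 0, 0], [255, 0, 0, 0.097, 0, 0, 0]]]}}

```text
clock: 12.18
tcp_pos: [0.6268, -0.2168, 0.0615]
orientation: [0.001, 0.707, 0.707, 0.0]
wrist_force: [0.0, -1.0, -1.1]
finger_gap: 0.0306
grip_force: 40.1
```

Position matches the pad (.6268, -.217). I'll lower to contact, release and rise.

{"fn": "drive_tool", "kwargs": {"deltas": [[[255, 0, 0, 0.0015, 0, 0, 0], [255, 0, 0, 0.003, 0, 0, 0], [255, 0, 0, 0.0035, 0, 0, 0], [255, 0, 0, 0.0035, 0, 0, 0]]]}}

```text
clock: 12.68
tcp_pos: [0.6266, -0.2168, 0.0581]
orientation: [0.001, 0.707, 0.707, 0.0]
wrist_force: [-2.4, 1.4, 4.5]
finger_gap: 0.0308
grip_force: 40.6
```

{"fn": "drive_tool", "kwargs": {"deltas": [[[150, 0, 0, 0, 0, 0, 0], [60, 0, 0, 0, 0, 0, 0], [0, 0, 0, 0, 0, 0, 0], [0, 0, 0, 0, 0, 0, 0], [0, 0, 0, 0, 0, 0, 0], [0, 0, 0, -0.015, 0, 0, 0], [0, 0, 0, -0.05, 0, 0, 0], [0, 0, 0, -0.1, 0, 0, 0], [0, 0, 0, -0.14, 0, 0, 0], [0, 0, 0, -0.14, 0, 0, 0], [0, 0, 0, -0.14, 0, 0, 0]]]}}

```text
clock: 14.05
tcp_pos: [0.6262, -0.2165, 0.1974]
orientation: [0.0, 0.707, 0.707, 0.0]
wrist_force: [-0.7, -0.2, -0.7]
finger_gap: 0.0853
grip_force: 0.0
```

```bash
python3 - <<'E'
from h import *
s=get_state();c=calibration("wrist");p,d=read_camera("wrist")
print(s["clock"],s["tcp_pos"],s["orientation"])
P=cloud(c,d);g=p.max(2)
print("placed",top_at(P,d,s["tcp_pos"][:2],.065),top_at(P,d,(.6287,-.297),.049))
for ce,b in blobs((g<60)[0:260,230:350],700): print(ce+[230,0],b,ray(c,*(ce+[230,0]),.013))
E
```

```text
14.05 [ 0.62619973 -0.21651649  0.19736696] [3.20336978e-04 7.07460540e-01 7.06752751e-01 1.72500533e-04]
placed [ 6.268e-01 -2.175e-01  3.280e-02  6.470e-02  9.380e+02] [ 6.283e-01 -2.967e-01  4.000e-02  4.860e-02  1.056e+03]
[279.75606844  18.25069638] [  14    0   72   44 2513] [ 0.62319503 -0.06813344  0.013     ]
[282.05978706 106.28364728] [  19   71   67   71 3663] [ 0.62492571 -0.13700964  0.013     ]
[284.12242268 184.95425258] [  24  164   63   55 1552] [ 0.62668788 -0.20699339  0.013     ]
```

{"fn": "drive_tool", "kwargs": {"deltas": [[[0, 0.012, -0.03, 0, 0, 0, 0], [0, 0.03, -0.07, 0, 0, 0, 0], [0, 0.05, -0.115, 0, 0, 0, 0], [0, 0.065, -0.155, 0, 0, 0, 0], [0, 0.072, -0.1735, 0, 0, 0, 0], [0, 0.072, -0.1735, 0, 0, 0, 0], [0, 0.072, -0.1735, 0, 0, 0, 0], [0, 0.072, -0.1735, 0, 0, 0, 0]]]}}

```text
clock: 15.1
tcp_pos: [0.4536, -0.1448, 0.1965]
orientation: [-0.0, 0.707, 0.707, 0.0]
wrist_force: [0.0, 0.8, -0.3]
finger_gap: 0.0856
grip_force: 0.0
```

```bash
python3 - <<'E'
from h import *
s=get_state();c=calibration("wrist");p,d=read_camera("wrist")
print(s["clock"],s["tcp_pos"],s["orientation"])
P=cloud(c,d)
for n,xy,z in("wide",(.4535,-.146),.041),("pin",(.453,-.224),.073):
    t=top_at(P,d,xy,z);print(n,t,tool([*t[:2],z],s).round(4))
E
```

```text
15.1 [ 0.45355181 -0.14476239  0.19649771] [-1.04481127e-04  7.07463888e-01  7.06749486e-01  1.54167698e-05]
wide [ 4.528e-01 -1.443e-01  4.910e-02  4.080e-02  1.766e+03] [ 0.0004 -0.0007  0.1555]
pin [ 4.527e-01 -2.236e-01  1.940e-02  7.250e-02  3.850e+02] [-0.0789 -0.0008  0.1235]
```

{"fn": "drive_tool", "kwargs": {"deltas": [[[0, 0.0004, -0.0005, 0.04, 0, 0, 0], [0, 0.0004, -0.0005, 0.09, 0, 0, 0], [0, 0.0004, -0.0005, 0.13, 0, 0, 0], [0, 0.0004, -0.0005, 0.155, 0, 0, 0], [0, 0.0004, -0.0005, 0.161, 0, 0, 0], [0, 0.0004, -0.0005, 0.161, 0, 0, 0], [255, 0.0004, -0.0005, 0.161, 0, 0, 0], [255, 0.0004, -0.0005, 0.161, 0, 0, 0], [255, 0.0004, -0.0005, 0.161, 0, 0, 0], [255, 0.0004, -0.0005, 0.161, 0, 0, 0], [255, 0.0004, -0.0005, 0.161, 0, 0, 0]]]}}

```text
clock: 16.52
tcp_pos: [0.4532, -0.1444, 0.0372]
orientation: [0.001, 0.707, 0.707, 0.0]
wrist_force: [-0.8, 0.8, 6.2]
finger_gap: 0.0463
grip_force: 40.1
```

{"fn": "drive_tool", "kwargs": {"deltas": [[[255, 0, 0, -0.015, 0, 0, 0], [255, 0, 0, -0.05, 0, 0, 0], [255, 0, 0.015, -0.09, 0, 0, 0], [255, 0.002, 0.045, -0.1, 0, 0, 0], [255, 0.004, 0.08, -0.1, 0, 0, 0], [255, 0.006, 0.115, -0.1, 0, 0, 0], [255, 0.007, 0.15, -0.1, 0, 0, 0], [255, 0.007, 0.172, -0.1, 0, 0, 0], [255, 0.007, 0.172, -0.1, 0, 0, 0], [255, 0.007, 0.172, -0.1, 0, 0, 0], [255, 0.007, 0.172, -0.1, 0, 0, 0]]]}}

```text
clock: 17.9
tcp_pos: [0.6233, -0.1371, 0.136]
orientation: [-0.0, 0.708, 0.707, -0.0]
wrist_force: [-0.4, -1.1, -1.1]
finger_gap: 0.0457
grip_force: 41.4
```

{"fn": "drive_tool", "kwargs": {"deltas": [[[255, 0, 0, 0.03, 0, 0, 0], [255, 0, 0, 0.06, 0, 0, 0], [255, 0, 0, 0.082, 0, 0, 0], [255, 0, 0, 0.092, 0, 0, 0], [255, 0, 0, 0.097, 0, 0, 0], [255, 0, 0, 0.097, 0, 0, 0], [255, 0, 0, 0.097, 0, 0, 0]]]}}

```text
clock: 18.77
tcp_pos: [0.625, -0.1374, 0.0399]
orientation: [0.001, 0.707, 0.707, 0.0]
wrist_force: [0.5, -0.3, -1.7]
finger_gap: 0.0462
grip_force: 41.4
```

{"fn": "drive_tool", "kwargs": {"deltas": [[[255, 0, 0, 0.0015, 0, 0, 0], [255, 0, 0, 0.0025, 0, 0, 0], [255, 0, 0, 0.003, 0, 0, 0], [255, 0, 0, 0.003, 0, 0, 0]]]}}

```text
clock: 19.27
tcp_pos: [0.6247, -0.1372, 0.0372]
orientation: [0.001, 0.707, 0.707, 0.0]
wrist_force: [-2.1, 0.6, 5.6]
finger_gap: 0.0459
grip_force: 41.9
```

{"fn": "drive_tool", "kwargs": {"deltas": [[[150, 0, 0, 0, 0, 0, 0], [60, 0, 0, 0, 0, 0, 0], [0, 0, 0, 0, 0, 0, 0], [0, 0, 0, 0, 0, 0, 0], [0, 0, 0, 0, 0, 0, 0], [0, 0, 0, -0.015, 0, 0, 0], [0, 0, 0, -0.05, 0, 0, 0], [0, 0, 0, -0.1, 0, 0, 0], [0, 0, 0, -0.15, 0, 0, 0], [0, 0, 0, -0.17, 0, 0, 0], [0, 0, 0, -0.17, 0, 0, 0], [0, 0, 0, -0.17, 0, 0, 0]]]}}

```text
clock: 20.78
tcp_pos: [0.6238, -0.137, 0.2051]
orientation: [-0.001, 0.707, 0.707, -0.0]
wrist_force: [-0.0, 0.2, 0.2]
finger_gap: 0.0853
grip_force: 0.0
```

```bash
python3 - <<'E'
from h import *
s=get_state();c=calibration("wrist");p,d=read_camera("wrist")
print(s["clock"],s["tcp_pos"],s["orientation"])
P=cloud(c,d);g=p.max(2)
print("placed",top_at(P,d,s["tcp_pos"][:2],.041),top_at(P,d,(.6268,-.217),.065))
for ce,b in blobs((g<60)[0:260,230:350],700): print(ce+[230,0],b,ray(c,*(ce+[230,0]),.013))
E
```

```text
20.775 [ 0.62377648 -0.13695696  0.20510451] [-5.72920539e-04  7.07470048e-01  7.06743060e-01 -2.25728484e-04]
placed [ 6.234e-01 -1.372e-01  4.920e-02  4.080e-02  1.663e+03] [ 6.263e-01 -2.172e-01  3.330e-02  6.460e-02  7.860e+02]
[282.78851702 106.34564339] [  20   72   66   69 3466] [ 0.62285526 -0.05711389  0.013     ]
```

{"fn": "drive_tool", "kwargs": {"deltas": [[[0, -0.015, -0.03, 0, 0, 0, 0], [0, -0.035, -0.07, 0, 0, 0, 0], [0, -0.058, -0.115, 0, 0, 0, 0], [0, -0.078, -0.155, 0, 0, 0, 0], [0, -0.0864, -0.172, 0, 0, 0, 0], [0, -0.0864, -0.172, 0, 0, 0, 0], [0, -0.0864, -0.172, 0, 0, 0, 0], [0, -0.0864, -0.172, 0, 0, 0, 0]]]}}

```text
clock: 21.82
tcp_pos: [0.4532, -0.223, 0.2056]
orientation: [-0.0, 0.707, 0.707, 0.0]
wrist_force: [0.7, -0.7, 0.2]
finger_gap: 0.0856
grip_force: 0.0
```

```bash
python3 - <<'E'
from h import *
s=get_state();c=calibration("wrist");p,d=read_camera("wrist")
print(s["clock"],s["tcp_pos"],s["orientation"])
P=cloud(c,d)
for n,xy,z in("pin",(.453,-.224),.073),("head",(.453,-.224),.022):
    t=top_at(P,d,xy,z);print(n,t,tool([*t[:2],z],s).round(4))
cv2.imwrite("pics/w4.png",p[:,:,::-1])
E
```

```text
21.825 [ 0.45319829 -0.22295513  0.20563085] [-4.39113118e-05  7.06969496e-01  7.07244023e-01  1.48347214e-04]
pin [ 4.528e-01 -2.239e-01  1.940e-02  7.260e-02  4.220e+02] [-0.001  -0.0004  0.1326]
head [ 4.528e-01 -2.240e-01  3.420e-02  2.180e-02  4.220e+02] [-0.0011 -0.0004  0.1836]
```

View pics/w4.png

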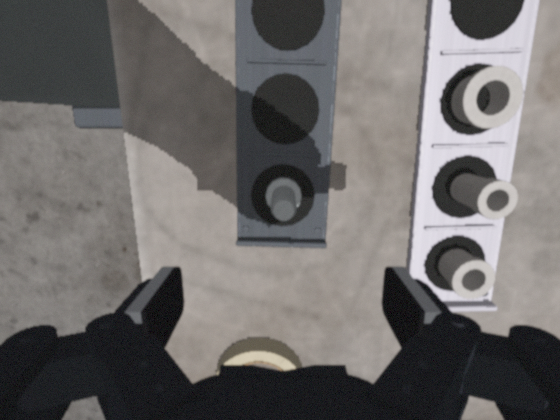

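Three bushings stand in order on the aluminium rack (columns 460–515), and the pin is upright at (284,205). Now I'll grasp the pin.

{"fn": "drive_tool", "kwargs": {"deltas": [[[0, -0.001, -0.0005, 0.04, 0, 0, 0], [0, -0.001, -0.0005, 0.08, 0, 0, 0], [0, -0.001, -0.0005, 0.12, 0, 0, 0], [0, -0.001, -0.0005, 0.147, 0, 0, 0], [0, -0.001, -0.0005, 0.152, 0, 0, 0], [0, -0.001, -0.0005, 0.152, 0, 0, 0], [255, -0.001, -0.0005, 0.152, 0, 0, 0], [255, -0.001, -0.0005, 0.152, 0, 0, 0], [255, -0.001, -0.0005, 0.152, 0, 0, 0], [255, -0.001, -0.0005, 0.152, 0, 0, 0], [255, -0.001, -0.0005, 0.152, 0, 0, 0], [255, -0.001, -0.0005, 0.152, 0, 0, 0]]]}}

```text
clock: 23.38
tcp_pos: [0.4521, -0.2246, 0.0545]
orientation: [0.001, 0.707, 0.707, 0.0]
wrist_force: [0.8, 0.5, 5.8]
finger_gap: 0.0207
grip_force: 39.2
```

{"fn": "drive_tool", "kwargs": {"deltas": [[[255, 0, 0, -0.015, 0, 0, 0], [255, 0, 0, -0.05, 0, 0, 0], [255, 0.01, 0.01, -0.09, 0, 0, 0], [255, 0.035, 0.035, -0.1, 0, 0, 0], [255, 0.065, 0.065, -0.1, 0, 0, 0], [255, 0.095, 0.095, -0.1, 0, 0, 0], [255, 0.125, 0.127, -0.1, 0, 0, 0], [255, 0.152, 0.155, -0.1, 0, 0, 0], [255, 0.167, 0.1705, -0.1, 0, 0, 0], [255, 0.167, 0.1705, -0.1, 0, 0, 0], [255, 0.167, 0.1705, -0.1, 0, 0, 0]]]}}

```text
clock: 24.75
tcp_pos: [0.6215, -0.0578, 0.1537]
orientation: [-0.001, 0.708, 0.707, -0.001]
wrist_force: [-0.6, -0.2, -2.7]
finger_gap: 0.0211
grip_force: 39.6
```

{"fn": "drive_tool", "kwargs": {"deltas": [[[255, 0, 0, 0.03, 0, 0, 0], [255, 0, 0, 0.06, 0, 0, 0], [255, 0, 0, 0.082, 0, 0, 0], [255, 0, 0, 0.092, 0, 0, 0], [255, 0, 0, 0.097, 0, 0, 0], [255, 0, 0, 0.097, 0, 0, 0], [255, 0, 0, 0.097, 0, 0, 0]]]}}

```text
clock: 25.62
tcp_pos: [0.623, -0.0577, 0.0579]
orientation: [0.001, 0.707, 0.707, 0.0]
wrist_force: [-0.1, -0.4, -2.3]
finger_gap: 0.0205
grip_force: 39.7
```

{"fn": "drive_tool", "kwargs": {"deltas": [[[255, 0, 0, 0.0015, 0, 0, 0], [255, 0, 0, 0.0025, 0, 0, 0], [255, 0, 0, 0.0035, 0, 0, 0], [255, 0, 0, 0.0035, 0, 0, 0]]]}}

```text
clock: 26.12
tcp_pos: [0.6226, -0.0575, 0.0545]
orientation: [0.0, 0.707, 0.707, 0.0]
wrist_force: [-0.8, 1.2, 4.9]
finger_gap: 0.0207
grip_force: 40.4
```

{"fn": "drive_tool", "kwargs": {"deltas": [[[150, 0, 0, 0, 0, 0, 0], [60, 0, 0, 0, 0, 0, 0], [0, 0, 0, 0, 0, 0, 0], [0, 0, 0, 0, 0, 0, 0], [0, 0, 0, 0, 0, 0, 0], [0, 0, 0, -0.015, 0, 0, 0], [0, 0, 0, -0.05, 0, 0, 0], [0, 0, 0, -0.1, 0, 0, 0], [0, 0, 0, -0.15, 0, 0, 0], [0, 0, 0, -0.15, 0, 0, 0], [0, 0, 0, -0.15, 0, 0, 0]]]}}

```text
clock: 27.5
tcp_pos: [0.6224, -0.0575, 0.204]
orientation: [0.0, 0.707, 0.707, 0.0]
wrist_force: [0.5, 0.2, -1.0]
finger_gap: 0.0851
grip_force: 0.0
```

{"fn": "drive_tool", "kwargs": {"deltas": [[[0, 0, -0.05, 0, 0, 0, 0], [0, 0, -0.1, 0, 0, 0, 0], [0, 0, -0.15, 0, 0, 0, 0], [0, 0, -0.2, 0, 0, 0, 0], [0, 0, -0.23, 0, 0, 0, 0], [0, 0, -0.23, 0, 0, 0, 0], [0, 0, -0.23, 0, 0, 0, 0], [0, 0, -0.23, 0, 0, 0, 0]]]}}

```text
clock: 28.5
tcp_pos: [0.3931, -0.0574, 0.203]
orientation: [-0.0, 0.707, 0.707, -0.0]
wrist_force: [-0.1, -0.1, 0.1]
finger_gap: 0.0854
grip_force: 0.0
```

```bash
python3 - <<'E'
from h import *
p,d=read_camera("top");c=calibration("top");P=cloud(c,d)
for n,xy,z in("pin",(.6232,-.0596),.073),("wide",(.6251,-.1394),.041),("tall",(.6269,-.219),.065),("medium",(.6289,-.2988),.049):
    print(n,xy,top_at(P,d,xy,z))
p2,_=read_camera("scene")
cv2.imwrite("pics/end.png",np.hstack([p[90:300,150:450],p2[130:340,150:450]])[:,:,::-1])
E
```

```text
pin (0.6232, -0.0596) [ 6.228e-01 -6.000e-02  1.930e-02  7.270e-02  8.200e+01]
wide (0.6251, -0.1394) [ 6.250e-01 -1.399e-01  4.990e-02  4.090e-02  3.630e+02]
tall (0.6269, -0.219) [ 6.273e-01 -2.197e-01  3.270e-02  6.490e-02  1.770e+02]
medium (0.6289, -0.2988) [ 6.291e-01 -2.990e-01  4.020e-02  4.910e-02  2.560e+02]
```

View pics/end.png

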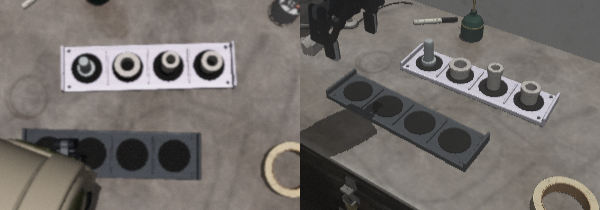

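All four stand upright within 1 mm of their pad centres, in the order pin, wide, tall, medium from the left.

```bash
python3 -c "
from workcell import *
print(hand_in())"
```

```text
the job is handed in; nothing more can be done
None
```

The job is handed in: all four parts stand upright in reversed order on the aluminium rack (from the left: pin, wide, tall, medium), each within about 1 mm of its pad centre by the top camera, in under 30 s of the 80 s allowed.

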